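# Make up a hardware kit to weight

### The job

Make up the hardware kit on the blue bench scale: set steel nuts from the bench gently down on the free floor of the scale pan, one after another, until the needle on the dial comes to rest in the green sector, and stop there. The tin already in the pan stays and its weight differs each time, so watch the needle; one to three nuts will do it. Steel nuts you do not need stay down on the bench, and the brass nut must be left where it lies.

Things in the scene. Friction and masses are not known exactly. Their poses are not given: they have to be found in the camera images.
- pan: steel pan of the blue scale, 136 x 236 mm (x, y), rim 3 mm wide, 10 mm above its floor. A yellow tin (66 mm across, 35 high, clipped fast) stands at y = +113 mm. Origin: top of the floor, centre of the free part (x +-62, y +-80 mm; three nuts fit along y, 48 mm apart); z up. Floor 62 mm above the bench unloaded; sinks 2 mm per 100 g on a damped spring, stop at 14 mm.
- needle (a joint): black needle of the flat, upward-facing white dial at the +x end of the scale, 145 mm from the pan's middle. Angle in rad, clockwise from above, zero pointing to the pan: 0.6 per 100 g, tin included. Green sector 2.40 to 3.12 (400 to 520 g), red beyond; black ticks every 100 g. Starts between 0.7 and 2.2; settles within 1 s after a nut is released.
- nut_a: steel hex nut, plain silver grey, about 100 g, 36 mm across flats (42 across corners), 19 mm high, with a 23 mm hole through it; lies flat on the bench. Origin at the centre of its underside, z up, x axis square to a pair of flats (so are the directions at 60 and 120 degrees from it).
- nut_b: steel hex nut, plain silver grey, about 100 g, 36 mm across flats (42 across corners), 19 mm high, with a 23 mm hole through it; lies flat on the bench. Origin at the centre of its underside, z up, x axis square to a pair of flats (so are the directions at 60 and 120 degrees from it).
- nut_c: steel hex nut, plain silver grey, about 100 g, 36 mm across flats (42 across corners), 19 mm high, with a 23 mm hole through it; lies flat on the bench. Origin at the centre of its underside, z up, x axis square to a pair of flats (so are the directions at 60 and 120 degrees from it).
- brass_nut: yellow brass hex nut of the same size and shape as the steel ones (36 mm across flats, 19 high), origin at the centre of its underside. Not part of the kit: leave it. A black rubber foot (38 mm across, 20 high) and a wooden plug (32 mm across, 22 high) also lie among the nuts; all lie at least 70 mm apart, centre to centre.
Not all that is in view belongs to the job. What is shaped like the nut_a but red is not meant.

How it is judged (in metres and radians):
On the way:
1. a first steel nut lies in the pan (((x of nut_a in the frame of pan between -0.06 and 0.06 m and y of nut_a in the frame of pan between -0.085 and 0.075 m and z of nut_a in the frame of pan between -0.006 and 0.028 m) or (x of nut_b in the frame of pan between -0.06 and 0.06 m and y of nut_b in the frame of pan between -0.085 and 0.075 m and z of nut_b in the frame of pan between -0.006 and 0.028 m) or (x of nut_c in the frame of pan between -0.06 and 0.06 m and y of nut_c in the frame of pan between -0.085 and 0.075 m and z of nut_c in the frame of pan between -0.006 and 0.028 m))), for 0.2 s.
At the end, for the whole second after the job is handed in: The needle rests in the green sector (2.40 to 3.12 rad, with 0.05 rad of grace at either end); every steel nut is at rest, either on the free floor of the pan (within 60 mm of the origin along the pan's x and from -85 to 75 mm along its y) or down on the bench (value of joint needle between 2.35 and 3.17 rad and velocity of joint needle between -0.1 and 0.1 rad/s and ((x of nut_a in the frame of pan between -0.06 and 0.06 m and y of nut_a in the frame of pan between -0.085 and 0.075 m and z of nut_a in the frame of pan between -0.006 and 0.028 m) or height (world z) of nut_a below 0.03 m) and ((x of nut_b in the frame of pan between -0.06 and 0.06 m and y of nut_b in the frame of pan between -0.085 and 0.075 m and z of nut_b in the frame of pan between -0.006 and 0.028 m) or height (world z) of nut_b below 0.03 m) and ((x of nut_c in the frame of pan between -0.06 and 0.06 m and y of nut_c in the frame of pan between -0.085 and 0.075 m and z of nut_c in the frame of pan between -0.006 and 0.028 m) or height (world z) of nut_c below 0.03 m) and linear speed of each of nut_a, nut_b, nut_c below 0.02 m/s); the robot touches nothing.
It fails at once if the brass nut is moved more than 20 mm (distance of brass_nut from where it was at the start of the episode above 0.02 m).
It fails at once if a nut is dropped or slammed onto the pan (more than 20 N between them, as from a fall of some 60 mm) (contact force between pan and nut_a above 20 N or contact force between pan and nut_b above 20 N or contact force between pan and nut_c above 20 N).
It also fails if it takes over 72 s, if anything falls off the work surface, if the arm or the gripper's body presses on something with over 40 N, if the wrist force passes 120 N, or if a joint passes its speed limit or range.

### The arm

A 6-joint arm with a two-finger parallel gripper is mounted at the origin on the work surface. World frame = base frame: x ahead of the robot, y to its left, z up, the work surface at z = 0. Lengths are in mm, angles in rad, forces in N, time in s.
With the tool pointing down it reaches from about 350 to 725 mm from the base axis. Payload 4.3 kg.
Tool frame: the origin (TCP) lies at the very end of the fingers, on their centre line; the grasp point (between the pads) lies 19 mm behind it; z points along the fingers, y is the line along which they close (so a half turn about z gives the same grasp; the last joint's range is limited). The gripper opens to 85 mm and grips with 20 to 120 N. Pads are 22 mm wide; open, the fingers measure 114 mm over their backs; the gripper's body (76 mm by 85 mm) begins 54 mm behind the grasp point. The pads swing forward as they close: fully open they stand 13 mm farther back than shut.
Start: joints at [-1.22, 0.377, 0.081, 1.274, 0, 1.46], TCP at [255.698, -515.058, 231.329] pointing down, gripper open.
Joint ranges: [-2.72, 2.72], [-0.84, 1.66], [-1.02, 1.22], [-1.77, 2.12], [-1.37, 1.28], [-3.14, 3.14]. Speed limits (rad/s): [2.57, 2.57, 3.14, 3.14, 3.14, 3.14].

### API

Orientations are given as a 3x3 rotation matrix whose columns are the frame's x, y, z axes.
In Python, from rig import manip gives the robot as it stands.
- The arm moves only by the tool step_arm, never from a script. Its argument "moves" is a list of rows, each a list of 3 entries, a list of its own where there are three numbers: the closure, from -1 (fully open) to 1 (shut), then the shift along the tool's x, y, z normalised to -1 to 1, where 1 is 0.02 m, then the turn, a rotation vector about the tool's x, y, z normalised to -1 to 1, where 1 is 0.12 rad. In form: [[fingers, [tx, ty, tz], [rx, ry, rz]], ...]. A call has 1 to 12 rows; each row shifts and turns the commanded pose from where the row before left it, along the tool's axes as they then stand; what a row does not reach is not made up. A row lasts 1/10 s, in which the tool goes at most 50 mm and 8.59 degrees, less where a joint would pass 70% of its speed; a pose out of reach is approached as far as the arm can. A call with a number of a shift or a turn outside -1 to 1 is refused whole. A call with a gripper value outside its range is refused whole. The fingers move at their own pace and stop on an object; "grip_force" is the grip in N (left out, the last holds). Time passes only in rows, so rows that do not move let the fingers close. It gives the time, the measured TCP pose, the force, the opening and the grip force at its end, in the units of the state.
- manip.state(): the state, without advancing time (a new reading comes with each control period).
- manip.read_camera(name): name is "scene" or "top" or "wrist"; returns a dict with "color" (400x640x3 uint8, blue, green, red), "fx", "fy", "cx", "cy" (pixels), "R" (3x3) and "t" (3): a world point X has camera coordinates R X + t. Camera axes: x right, y down, z forward; pixel columns grow to the right and rows downward; lengths in mm; the calibration is good to about 2 mm. The wrist camera is an equidistant fisheye: a pixel r from the principal point sees the ray r / f radians off the axis. A picture is of the moment at which its call begins. There is no depth.
- manip.finish_job(): hands the job in; it is judged then, once.
The state is a dict: "time_s": time; "joints": joint angles; "qd": joint speeds; "tau": joint torques, N m; "ee_pos": TCP position; "tool_rot": TCP orientation; "contact_force": force on the tool from outside, world axes, zero at the start; "wrist_torque": the same for the moment, N m; "opening": opening from 0.0 (shut) to 1.0 (fully open); "grip_force": force on a finger pad.
Only numpy, scipy, OpenCV 4.12 (cv2) and the standard library are available. Lean on these libraries where they do the work, as an engineer would, in place of code of your own. Each camera call takes 0.05 s, during which the arm holds its last target. There are 200 camera calls.

## Working session

There is one attempt and no reset: what is moved stays moved. The work goes in short steps, Python scripts to look and compute and a tool call to move; the robot and the scene stay as the last step left them, time stands still between calls to the robot, and variables do not carry over. Pictures are saved under pics/ and viewed, at most 10 in all, crops included, and the job is handed in when it is done.

Besides the shell and the picture viewer there is one more tool, called after ">>>" as a command line: name --argument value ..., lists and objects as JSON in quotes. step_arm: Moves the arm, as the interface text tells. Scaled input: -1 to 1 covers 0.02 m each way for a shift and 0.12 rad each way for a turn. Its arguments: {"type":"object","properties":{"moves":{"type":"array"},"grip_force":{"type":"number"}},"required":["moves"]}

```bash
mkdir -p pics; ls; cat > h.py <<'E'
import numpy as np, cv2
from rig import manip
def ray(c,u,v):
    o=-c["R"].T@c["t"]; d=c["R"].T@np.array([(u-c["cx"])/c["fx"],(v-c["cy"])/c["fy"],1]); return o,d/np.linalg.norm(d)
def onz(c,u,v,z):
    o,d=ray(c,u,v); return o+d*(z-o[2])/d[2]
def proj(c,X):
    p=c["R"]@np.asarray(X,float)+c["t"]; return np.array([c["fx"]*p[0]/p[2]+c["cx"],c["fy"]*p[1]/p[2]+c["cy"]])
def cam(n):
    c=manip.read_camera(n)
    for k in("R","t"): c[k]=np.array(c[k])
    c["t"]=c["t"].reshape(3); return c
E
python3 - <<'E'
from h import *
for n in("top","scene"):
    c=cam(n); cv2.imwrite(f"pics/{n}0.png",c["color"]); print(n,c["fx"],c["cx"],c["cy"],c["R"].round(3).tolist(),c["t"].round(1))
s=manip.state(); print(s["time_s"],s["ee_pos"],s["tool_rot"],s["opening"])
E
```

```text
pics
top 385.97745795823704 317.18530916347197 198.64317667181626 [[0.029, -1.0, -0.007], [-0.987, -0.027, -0.158], [0.157, 0.011, -0.987]] [-48.7 526.5 963.7]
scene 381.59831490522566 321.826464217104 196.80743380790435 [[0.586, 0.81, -0.01], [0.54, -0.4, -0.741], [-0.604, 0.429, -0.672]] [-269.6 -239.8 1207.5]
0.1 [ 255.48754899 -514.47926041  230.45528615] [[ 8.95712791e-01  4.44632701e-01 -5.97301021e-04]
 [ 4.44633042e-01 -8.95711157e-01  1.72658672e-03]
 [ 2.32687729e-04 -1.81210558e-03 -9.99998331e-01]] 1.0006117835218966
```

View pics/top0.png

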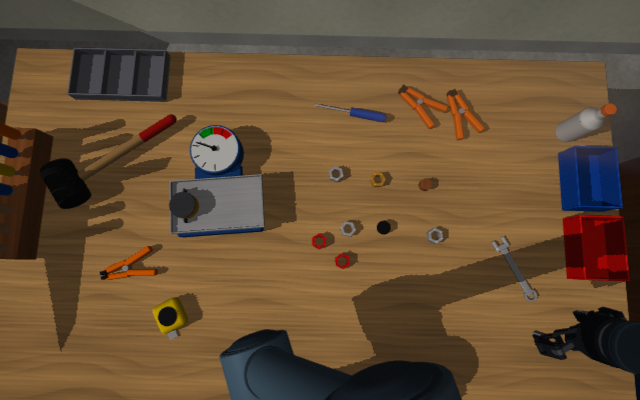

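View pics/scene0.png

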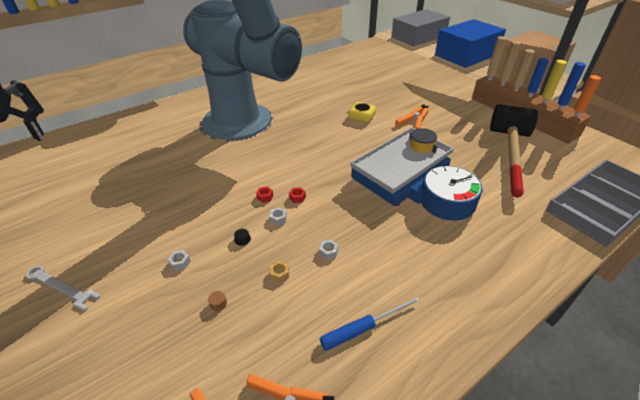

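```bash
cat >> h.py <<'E'
def tri(c1,p1,c2,p2):
    o1,d1=ray(c1,*p1);o2,d2=ray(c2,*p2); A=np.stack([d1,-d2],1); s=np.linalg.lstsq(A,o2-o1,rcond=None)[0]
    a,b=o1+s[0]*d1,o2+s[1]*d2; return (a+b)/2,np.linalg.norm(a-b)
def blob(c,uv,r=15):
    """grey (low saturation, bright) blob centre near uv"""
    h=cv2.cvtColor(c["color"],cv2.COLOR_BGR2HSV); m=((h[...,1]<60)&(h[...,2]>70)).astype(np.uint8)
    k=np.zeros_like(m); cv2.circle(k,(int(uv[0]),int(uv[1])),r,1,-1); m*=k
    cs=cv2.findContours(m,cv2.RETR_EXTERNAL,cv2.CHAIN_APPROX_NONE)[0]
    q=cv2.convexHull(max(cs,key=cv2.contourArea)); M=cv2.moments(q); return np.array([M["m10"]/M["m00"],M["m01"]/M["m00"]]),M["m00"],q
E
python3 - <<'E'
from h import *
t,s=cam("top"),cam("scene")
for a,b in (((336,173),(328,249)),((348,228),(278,215)),((435,236),(178,260))):
    p,A,_=blob(t,a);q,B,_=blob(s,b); X,e=tri(t,p,s,q); print(p.round(1),A,q.round(1),B,"tri",X.round(1),e.round(1),"z9.5:",onz(t,*p,9.5).round(1),onz(s,*q,9.5).round(1))
big=lambda c,x,y,w,h,f:cv2.resize(c["color"][y:y+h,x:x+w],None,fx=f,fy=f,interpolation=cv2.INTER_CUBIC)
cv2.imwrite("pics/c1.png",np.vstack([big(t,160,115,160,125,4)[:, :640],np.zeros((4,640,3),np.uint8)]))
cv2.imwrite("pics/c2.png",big(t,300,155,160,115,5))
E
```

```text
[335.6 173.8] 147.5 [328. 249.] 294.5 tri [600.9 -83.2  11.4] 4.2 z9.5: [602.4 -81.4   9.5] [598.6 -84.1   9.5]
[347.5 228.5] 149.0 [277.7 215.9] 240.5 tri [ 453.6 -117.7   11.6] 4.0 z9.5: [ 454.7 -116.1    9.5] [ 450.7 -118.5    9.5]
[434.4 235.3] 174.0 [178.7 259.8] 322.5 tri [ 442.5 -347.3   11.8] 4.0 z9.5: [ 443.3 -346.1    9.5] [ 439.2 -348.9    9.5]
```

View pics/c1.png

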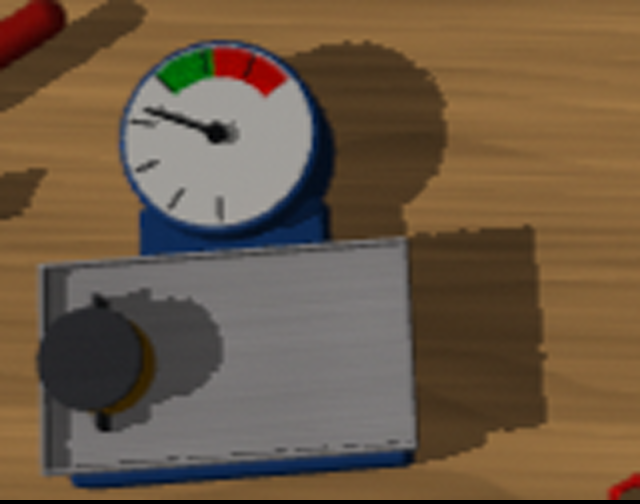

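View pics/c2.png

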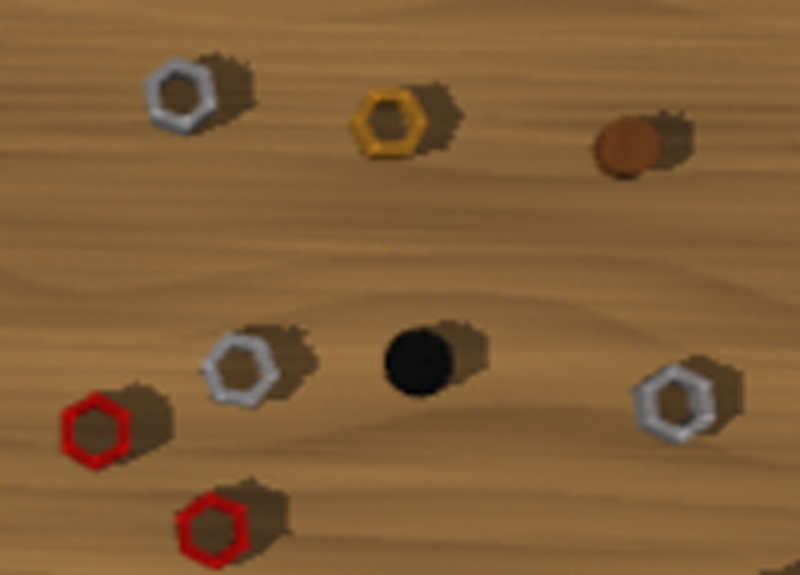

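>>> step_arm --moves '[[-1,[1,-0.27,0.4],[0,0,0]],[-1,[1,-0.27,0.4],[0,0,0]],[-1,[1,-0.27,0.4],[0,0,0]],[-1,[1,-0.27,0.4],[0,0,0]],[-1,[1,-0.27,0.4],[0,0,0]],[-1,[1,-0.27,0.4],[0,0,0]],[-1,[1,-0.27,0.4],[0,0,0]],[-1,[1,-0.27,0.4],[0,0,0]],[-1,[1,-0.27,0.4],[0,0,0]],[-1,[1,-0.27,0.4],[0,0,0]],[-1,[1,-0.27,0.4],[0,0,0]],[-1,[1,-0.27,0.4],[0,0,0]]]'

```text
time_s: 1.4
ee_pos: [442.3, -349.6, 134.8]
tool_rot: [[0.896, 0.445, -0.0], [0.445, -0.896, 0.0], [-0.0, -0.0, -1.0]]
contact_force: [0.4, -0.7, -0.3]
opening: 0.999
grip_force: 0.0
```

>>> step_arm --moves '[[-1,[0,0,0],[0,0,0.95]],[-1,[0,0,0],[0,0,0.95]],[-1,[0,0,0],[0,0,0.95]],[-1,[0,0,0],[0,0,0.95]],[-1,[0,0,0],[0,0,0]],[-1,[0,0,0],[0,0,0]]]'

```text
time_s: 2.0
ee_pos: [441.8, -350.2, 135.2]
tool_rot: [[1.0, 0.007, -0.0], [0.007, -1.0, 0.0], [-0.0, -0.0, -1.0]]
contact_force: [-0.8, 0.6, 0.3]
opening: 1.002
grip_force: 0.0
```

```bash
python3 - <<'E'
from h import *
c=cam("wrist"); cv2.imwrite("pics/w1.png",c["color"]); s=manip.state()
print(s["time_s"],s["ee_pos"].round(1),s["tool_rot"].round(3).tolist(),s["contact_force"])
R,t=c["R"],c["t"]; print(c["fx"],c["cx"],c["cy"],R.round(3).tolist(),(-R.T@t).round(1))
# pan corners, top view
t=cam("top")
for z in (62,66,72): print(z,[onz(t,160+u/4,115+v/4,z)[:2].round(0).tolist() for u,v in((43,265),(405,238),(414,446),(47,470))])
E
```

```text
2.05 [ 441.8 -350.3  135.2] [[1.0, 0.007, -0.0], [0.007, -1.0, 0.0], [-0.0, -0.0, -1.0]] [-0.26601368  0.57221542 -0.52566107]
309.70691628693146 310.8689435807683 200.18632951190406 [[0.006, -1.0, 0.001], [-0.964, -0.006, 0.265], [-0.265, -0.002, -0.964]] [ 509.2 -350.5  278.1]
62 [[559.0, 344.0], [583.0, 112.0], [449.0, 99.0], [428.0, 330.0]]
66 [[559.0, 343.0], [583.0, 111.0], [449.0, 99.0], [428.0, 329.0]]
72 [[557.0, 340.0], [581.0, 110.0], [449.0, 98.0], [427.0, 326.0]]
```

View pics/w1.png

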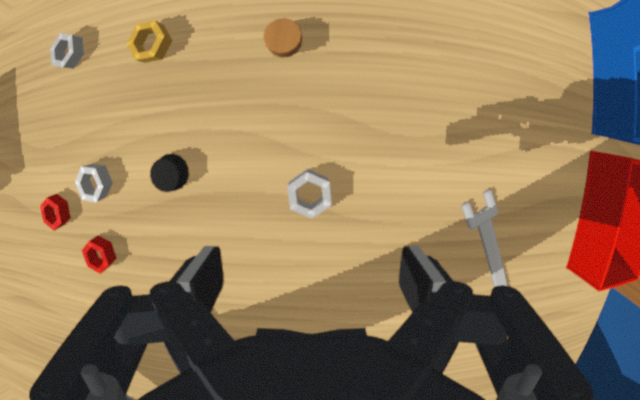

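```bash
cat >> h.py <<'E'
def wray(c,u,v):
    o=-c["R"].T@c["t"]; p=np.array([u-c["cx"],v-c["cy"]])/c["fx"]; r=np.linalg.norm(p)
    d=np.array([*(p/r*np.sin(r)),np.cos(r)]) if r>0 else np.array([0,0,1.]); return o,c["R"].T@d
def wonz(c,u,v,z):
    o,d=wray(c,u,v); return o+d*(z-o[2])/d[2]
def hexpose(c,uv,r=32,z=19):
    p,A,q=blob(c,uv,r); P=np.array([wonz(c,*x,z)[:2] for x in q[:,0]]).astype(np.float32)
    M=cv2.moments(P); e=np.roll(P,-1,0)-P; a=np.arctan2(-e[:,0],e[:,1])
    yaw=np.angle((np.hypot(*e.T)*np.exp(6j*a)).sum())/6
    return p,np.array([M["m10"],M["m01"]])/M["m00"],yaw,np.sqrt(M["m00"]/0.866)
E
python3 - <<'E'
from h import *
w,s=cam("wrist"),cam("scene")
p,P,yaw,af=hexpose(w,(310,194)); print(p,P,np.degrees(yaw),"across flats",af)
q,_,_=blob(s,(178,260)); o1,d1=wray(w,*p);o2,d2=ray(s,*q)
k=np.linalg.lstsq(np.stack([d1,-d2],1),o2-o1,rcond=None)[0]; print((o1+k[0]*d1),(o2+k[1]*d2))
E
```

```text
[309.05574731 193.77659241] [ 443.25877416 -349.52498203] -23.227417 across flats 37.68878925912021
[ 442.00864553 -349.50764642   12.54181923] [ 442.04350974 -349.17113008   12.53432907]
```

>>> step_arm --moves '[[-1,[0.03,-0.03,0.8],[0,0,-0.93]],[-1,[0,0,1],[0,0,0]],[-1,[0,0,1],[0,0,0]],[-1,[0,0,1],[0,0,0]],[-1,[0,0,1],[0,0,0]],[-1,[0,0,0.8],[0,0,0]],[-1,[0,0,0.5],[0,0,0]],[-1,[0,0,0.3],[0,0,0]],[-1,[0,0,0.15],[0,0,0]],[-1,[0,0,0],[0,0,0]]]'

```text
time_s: 3.2
ee_pos: [442.6, -349.9, 4.5]
tool_rot: [[0.993, 0.116, 0.0], [0.116, -0.993, -0.0], [0.0, 0.0, -1.0]]
contact_force: [-0.9, 0.7, -0.0]
opening: 0.999
grip_force: 0.0
```

>>> step_arm --moves '[[1,[0,0,0],[0,0,0]],[1,[0,0,0],[0,0,0]],[1,[0,0,0],[0,0,0]],[1,[0,0,0],[0,0,0]],[1,[0,0,0],[0,0,0]],[1,[0,0,0],[0,0,0]],[1,[0,0,0],[0,0,0]],[1,[0,0,0],[0,0,0]]]' --grip_force 40

```text
time_s: 4.0
ee_pos: [442.9, -350.1, 5.0]
tool_rot: [[0.993, 0.116, 0.001], [0.116, -0.993, -0.001], [0.001, 0.001, -1.0]]
contact_force: [0.5, 0.8, 5.3]
opening: 0.41
grip_force: 41.0
```

>>> step_arm --moves '[[1,[0,0,-0.3],[0,0,0]],[1,[0,0,-0.7],[0,0,0]],[1,[0,0,-1],[0,0,0]],[1,[0,0,-1],[0,0,0]],[1,[0,0,-1],[0,0,0]],[1,[0,0,-1],[0,0,0]],[1,[0,0,-1],[0,0,0]],[1,[0.05,-0.2,-1],[0,0,0]],[1,[0.1,-0.4,-0.7],[0,0,0]],[1,[0.15,-0.6,-0.3],[0,0,0]],[1,[0.2,-0.8,0],[0,0,0]],[1,[0.25,-1,0],[0,0,0]]]'

```text
time_s: 5.2
ee_pos: [450.0, -286.7, 163.4]
tool_rot: [[0.993, 0.116, -0.001], [0.116, -0.993, 0.001], [-0.001, -0.001, -1.0]]
contact_force: [-0.1, 0.1, -1.3]
opening: 0.407
grip_force: 40.4
```

>>> step_arm --moves '[[1,[0.25,-1,0],[0,0,0]],[1,[0.25,-1,0],[0,0,0]],[1,[0.25,-1,0],[0,0,0]],[1,[0.25,-1,0],[0,0,0]],[1,[0.25,-1,0],[0,0,0]],[1,[0.25,-1,0],[0,0,0]],[1,[0.25,-1,0],[0,0,0]],[1,[0.25,-1,0],[0,0,0]],[1,[0.25,-1,0],[0,0,0]],[1,[0.25,-1,0],[0,0,0]],[1,[0.25,-1,0],[0,0,0]],[1,[0.25,-1,0],[0,0,0]]]'

```text
time_s: 6.4
ee_pos: [480.5, -40.7, 162.9]
tool_rot: [[0.993, 0.117, -0.003], [0.117, -0.993, 0.001], [-0.003, -0.001, -1.0]]
contact_force: [-0.1, 0.0, -1.4]
opening: 0.411
grip_force: 40.4
```

>>> step_arm --moves '[[1,[0.25,-1,0],[0,0,0]],[1,[0.25,-1,0],[0,0,0]],[1,[0.25,-1,0],[0,0,0]],[1,[0.25,-1,0],[0,0,0]],[1,[0.25,-1,0],[0,0,0]],[1,[0.25,-1,0],[0,0,0]],[1,[0.25,-1,0],[0,0,0]],[1,[0.25,-1,0],[0,0,0]],[1,[0.25,-0.8,0],[0,0,0]],[1,[0.1,-0.4,0],[0,0,0]],[1,[0.05,-0.2,0],[0,0,0]],[1,[0,0,0],[0,0,0]]]'

```text
time_s: 7.6
ee_pos: [509.3, 135.9, 164.1]
tool_rot: [[0.991, 0.135, -0.002], [0.135, -0.991, 0.01], [-0.001, -0.011, -1.0]]
contact_force: [-0.6, -0.3, -0.5]
opening: 0.406
grip_force: 40.4
```

```bash
python3 - <<'E'
from h import *
c=cam("wrist"); cv2.imwrite("pics/w2.png",c["color"]); s=manip.state()
print(s["time_s"],s["ee_pos"].round(1),s["tool_rot"].round(3).tolist(),s["contact_force"],s["opening"],s["joints"])
E
```

```text
7.65 [509.3 135.7 164.2] [[0.991, 0.134, -0.002], [0.134, -0.991, 0.01], [-0.0, -0.01, -1.0]] [-0.5986239  -0.60992438 -1.30610808] 0.4078399183731972 [ 0.13379251  0.30984671 -0.1923103   1.06909347  0.01041722  3.14067457]
```

View pics/w2.png

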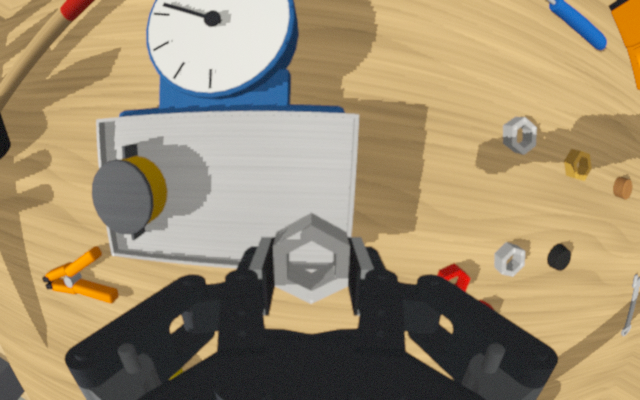

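```bash
python3 - <<'E'
from h import *
c=cam("wrist"); t=cam("top"); s=cam("scene")
for p in((98,121),(358,114),(110,257)): print(wonz(c,*p,65.5).round(1))
# pan height: rim corner (dial side, far from tin) across views: wrist (358,114), top crop (405,238)
o1,d1=wray(c,358,114);o2,d2=ray(t,160+405/4,115+238/4)
k=np.linalg.lstsq(np.stack([d1,-d2],1),o2-o1,rcond=None)[0]; print(o1+k[0]*d1,o2+k[1]*d2)
E
```

```text
[558.4 340.6  65.5]
[583.7 109.   65.5]
[421.9 332.6  65.5]
[583.55804691 109.63717355  69.90139557] [581.77458475 110.76459809  69.69111584]
```

>>> step_arm --moves '[[1,[0,0,0],[0,0,-1]],[1,[0,0,0],[0,0,-1]],[1,[0,0,0],[0,0,-1]],[1,[0,0,0],[0,0,-1]],[1,[0,0,0],[0,0,-1]],[1,[0,0,0],[0,0,-1]],[1,[0,0,0],[0,0,-1]],[1,[0,0,0],[0,0,-1]],[1,[0,0,0],[0,0,-1]],[1,[0,0,0],[0,0,-1]],[1,[0,0,0],[0,0,-1]],[1,[0,0,0],[0,0,-1]]]'

```text
time_s: 9.0
ee_pos: [509.5, 135.8, 164.4]
tool_rot: [[-0.009, 1.0, -0.001], [1.0, 0.009, 0.011], [0.011, -0.001, -1.0]]
contact_force: [0.4, 0.4, -0.8]
opening: 0.411
grip_force: 40.4
```

>>> step_arm --moves '[[1,[0.5,0,0],[0,-0.09,-0.75]],[1,[0.7,0.03,0.2],[0,0,0]],[1,[0.3,0,0.8],[0,0,0]],[1,[0,0,1],[0,0,0]],[1,[0,0,1],[0,0,0]],[1,[0,0,0.7],[0,0,0]],[1,[0,0,0.4],[0,0,0]],[1,[0,0,0.1],[0,0,0]],[1,[0,0,0],[0,0,0]],[1,[0,0,0],[0,0,0]]]'

```text
time_s: 10.0
ee_pos: [508.7, 166.4, 81.3]
tool_rot: [[-0.094, 0.996, 0.001], [0.996, 0.094, 0.0], [0.0, 0.001, -1.0]]
contact_force: [0.7, 0.0, -0.1]
opening: 0.411
grip_force: 40.4
```

```bash
python3 - <<'E'
from h import *
s=manip.state(); print(s["time_s"],s["ee_pos"].round(1),s["tool_rot"].round(3).tolist(),s["contact_force"],s["joints"].round(2) if hasattr(s["joints"],"round") else s["joints"])
c=cam("scene"); cv2.imwrite("pics/s1.png",cv2.resize(c["color"][90:230,330:510],None,fx=4,fy=4,interpolation=cv2.INTER_CUBIC))
E
```

```text
10.0 [508.7 166.4  81.3] [[-0.094, 0.996, 0.001], [0.996, 0.094, 0.0], [0.0, 0.001, -1.0]] [ 0.70331624  0.02662549 -0.05029278] [ 0.2   0.39 -0.3   0.88  0.    1.67]
```

View pics/s1.png

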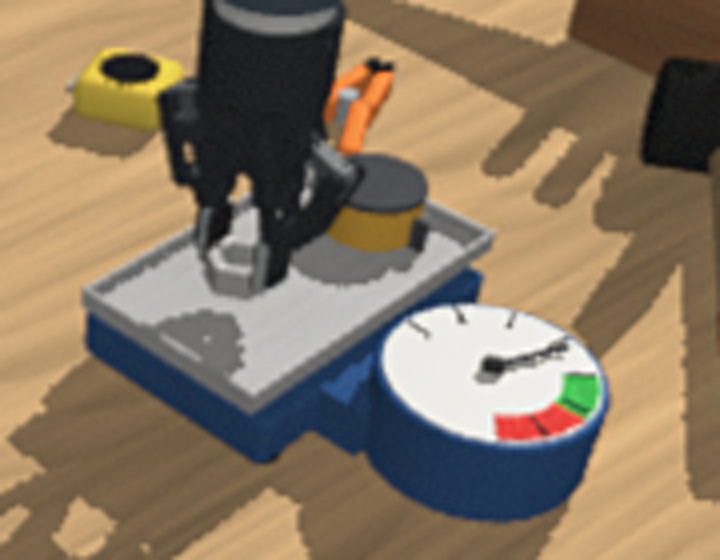

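>>> step_arm --moves '[[1,[0,0,0.15],[0,0,0]],[1,[0,0,0.15],[0,0,0]],[1,[0,0,0.15],[0,0,0]],[1,[0,0,0.1],[0,0,0]],[1,[0,0,0.1],[0,0,0]],[1,[0,0,0.1],[0,0,0]],[1,[0,0,0.1],[0,0,0]],[1,[0,0,0.1],[0,0,0]],[1,[0,0,0.05],[0,0,0]],[1,[0,0,0],[0,0,0]],[1,[0,0,0],[0,0,0]],[1,[0,0,0],[0,0,0]]]'

```text
time_s: 11.25
ee_pos: [508.2, 166.2, 60.6]
tool_rot: [[-0.095, 0.996, -0.001], [0.996, 0.095, -0.0], [-0.0, -0.001, -1.0]]
contact_force: [0.4, 0.0, -1.3]
opening: 0.406
grip_force: 40.4
```

```bash
cat >> h.py <<'E'
def needle(c,z=75,yaw=np.radians(5.6),vis=False):
    """needle angle from dark pixels of the dial face (scene or top), hub = darkest compact blob"""
    g=cv2.cvtColor(c["color"],cv2.COLOR_BGR2HSV); o=np.array([508.2,185.7])+35*np.array([-.097,.995])
    hub=o+145*np.array([np.cos(yaw),np.sin(yaw)]); S=4; n=101  # rectify 100 mm square at z, 4 px/mm
    w=np.float32([[-50,-50],[50,-50],[50,50],[-50,50]]); src=np.float32([proj(c,[hub[0]+a,hub[1]+b,z]) for a,b in w])
    H=cv2.getPerspectiveTransform(src,(w+50)*S); im=cv2.warpPerspective(c["color"],H,(100*S,100*S)); return im
E
python3 - <<'E'
from h import *
s=manip.state(); print(s["time_s"],s["ee_pos"].round(1),s["contact_force"])
a=[needle(cam(n)) for n in("top","scene")]; cv2.imwrite("pics/n1.png",np.hstack(a))
E
```

```text
11.25 [508.2 166.2  60.6] [ 0.40135919  0.04551035 -1.31359692]
```

View pics/n1.png

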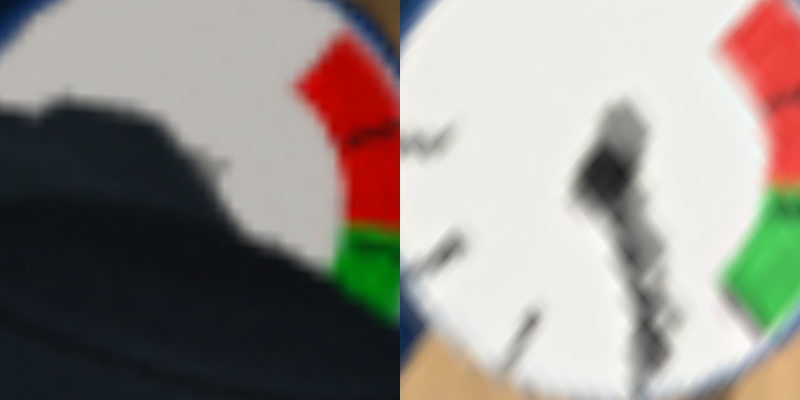

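>>> step_arm --moves '[[1,[0,0,0.05],[0,0,0]],[1,[0,0,0.05],[0,0,0]],[1,[0,0,0.05],[0,0,0]],[1,[0,0,0],[0,0,0]],[1,[0,0,0],[0,0,0]],[1,[0,0,0],[0,0,0]]]'

```text
time_s: 11.95
ee_pos: [508.2, 166.3, 57.6]
tool_rot: [[-0.095, 0.996, -0.001], [0.996, 0.095, -0.0], [-0.0, -0.001, -1.0]]
contact_force: [0.6, -0.4, 0.7]
opening: 0.406
grip_force: 40.5
```

```bash
cat >> h.py <<'E'
def angle(c):
    """scene view: needle direction from rectified dial; hub at the darkest blob"""
    im=cv2.cvtColor(needle(c),cv2.COLOR_BGR2HSV)[...,2]; hub=np.array([205,175.])
    ys,xs=np.nonzero(im<110); d=np.stack([xs,ys],1)-hub; r=np.hypot(*d.T); d=d[(r>60)&(r<140)]
    a=np.arctan2(d[:,1],d[:,0]); h=np.histogram(a,72,(-np.pi,np.pi)); k=h[1][h[0].argmax()]+.044
    a=a[abs(a-k)<.2]; return np.radians(185.6)-a.mean() ,len(a)
E
python3 - <<'E'
from h import *
s=manip.state(); print(s["time_s"],s["ee_pos"].round(1),s["contact_force"]); print(angle(cam("scene")))
E
```

```text
11.95 [508.2 166.3  57.6] [ 0.58825616 -0.43648862  0.72355143]
(np.float64(2.802065363855469), 306)
```

>>> step_arm --moves '[[1,[0,0,-0.04],[0,0,0]],[1,[0,0,0],[0,0,0]],[0.05,[0,0,0],[0,0,0]],[-0.2,[0,0,0],[0,0,0]],[-0.3,[0,0,0],[0,0,0]],[-0.3,[0,0,0],[0,0,0]],[-0.3,[0,0,-0.2],[0,0,0]],[-0.3,[0,0,-0.5],[0,0,0]],[-0.3,[0,0,-1],[0,0,0]],[-0.3,[0,0,-1],[0,0,0]],[-0.3,[0,0,-1],[0,0,0]],[-0.3,[0,0,-1],[0,0,0]]]'

```text
time_s: 13.2
ee_pos: [508.3, 166.3, 154.1]
tool_rot: [[-0.095, 0.996, 0.0], [0.996, 0.095, 0.0], [0.0, 0.0, -1.0]]
contact_force: [0.7, -0.6, -0.4]
opening: 0.651
grip_force: 0.0
```

>>> step_arm --moves '[[-0.3,[-0.6,-0.6,-1],[0,0,0]],[-0.3,[-1,-1,-0.5],[0,0,0]],[-0.3,[-1,-1,0],[0,0,0]],[-0.3,[-1,-1,0],[0,0,0]],[-0.3,[-1,-1,0],[0,0,0]],[-0.3,[-1,-0.5,0],[0,0,0]],[-0.3,[-1,0,0],[0,0,0]],[-0.3,[-1,0,0],[0,0,0]],[-0.3,[-1,0,0],[0,0,0]],[-0.3,[-0.5,0,0],[0,0,0]],[-0.3,[0,0,0],[0,0,0]],[-0.3,[0,0,0],[0,0,0]]]'

```text
time_s: 14.4
ee_pos: [423.8, -24.2, 182.6]
tool_rot: [[-0.095, 0.996, -0.001], [0.996, 0.095, 0.0], [0.0, -0.001, -1.0]]
contact_force: [0.0, 0.6, 0.1]
opening: 0.648
grip_force: 0.0
```

```bash
python3 - <<'E'
from h import *
s=manip.state(); print(s["time_s"],s["ee_pos"].round(1),s["contact_force"],s["opening"]); c=cam("scene"); t=cam("top"); print(angle(c),angle(cam("scene")))
f=lambda i,x,y:cv2.resize(i[y:y+140,x:x+130],None,fx=3,fy=3,interpolation=cv2.INTER_CUBIC)
cv2.imwrite("pics/e1.png",np.hstack([f(t["color"],160,110),np.vstack([needle(t),np.zeros((20,400,3),np.uint8)])]))
E
```

```text
14.4 [423.8 -24.2 182.6] [0.02094106 0.57275235 0.10408635] 0.6479331296550456
(np.float64(2.5281997946843306), 277) (np.float64(2.527713929796349), 280)
```

View pics/e1.png

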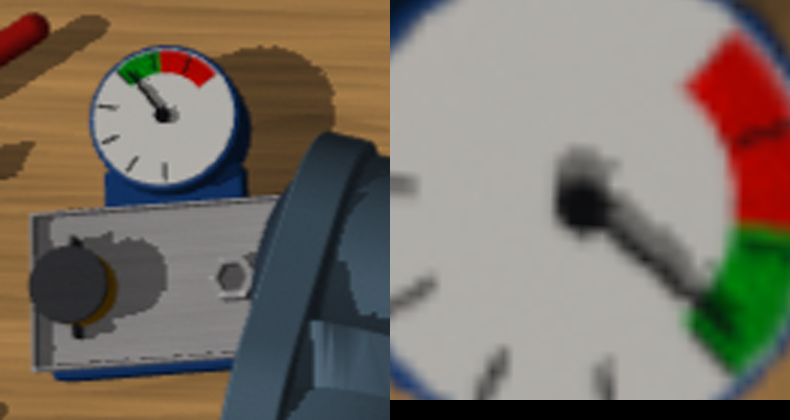

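The needle is at rest at about 2.53 rad, inside the green sector: its tip is at (720,315) in the rectified dial. The nut lies flat on the free floor of the pan at crop pixel (235,278), and the arm is clear.

```bash
python3 -c "
from rig import manip
print(manip.finish_job())"
```

```text
the job is handed in; nothing more can be done
None
```

I set one steel nut on the pan; the needle came to rest in the green at about 2.53 rad (about 420 g), the other nuts were left alone, and I handed the job in at about 14.5 s; the hand-in call gave no verdict.

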